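# Clear the flap of the inspection box and hold it open at the mark

### The arm

A 7-joint arm with a two-finger parallel gripper is mounted at the origin on a cart in front of the work surface, level with it; the furniture and walls round the work are solid. World frame = base frame: x ahead of the robot, y to its left, z up, the work surface at z = 0. Lengths are in m, angles in degrees, forces in N, time in s.
With the tool pointing down it reaches from about 0.425 to 0.875 m from the base axis. Payload 4.7 kg.
Tool frame: the origin (TCP) lies at the very end of the fingers, on their centre line; the grasp point (between the pads) lies 19 mm behind it; z points along the fingers, y is the line along which they close (so a half turn about z gives the same grasp; the last joint's range is limited). The gripper opens to 87 mm and grips with 3 to 60 N. Pads are 19 mm wide; open, the fingers measure 117 mm over their backs; the gripper's body (75 mm by 190 mm) begins 51 mm behind the grasp point.
Start: joints at [-65.999, 18.392, -4.016, 83.108, 1.295, 78.541, -3.26], TCP at [0.256, 0.597, 0.223] pointing down, gripper open.
Joint ranges: [-163.93, 163.93], [-17.29, 119.83], [-79.2, 71.16], [3.27, 140.29], [-89.18, 269.18], [5.43, 117.66], [-154.24, 154.24]. Speed limits (degrees/s): [147.25, 147.25, 180, 180, 180, 180, 180].

### API

Orientations are given as [roll, pitch, yaw] about the fixed x, y, z axes, in that order (R = Rz(yaw) Ry(pitch) Rx(roll)).
In Python, from cell import telemetry, cams, env gives the robot as it stands.
- The arm moves only by the tool arm_command, never from a script. Its argument "series" is text: rows parted by semicolons, each of 5 numbers parted by spaces: the shift along the tool's x, y, z in mm, then the turn about the tool's z in rad, then the closure in counts, from 0 (fully open) to 255 (shut). A call has 1 to 20 rows; each row shifts and turns the commanded pose from where the row before left it, along the tool's axes as they then stand; what a row does not reach is not made up. A row lasts 1/12 s, in which the tool goes at most 41.7 mm and 7.16 degrees, less where a joint would pass 70% of its speed; a pose out of reach is approached as far as the arm can. A call is refused whole if a number of a shift passes 41.7 or a number of a turn 0.125, either way. A call with a gripper value outside its range is refused whole. The fingers move at their own pace and stop on an object; "squeeze" is the grip in N (left out, the last holds). Time passes only in rows, so rows that do not move let the fingers close. It gives the time, the measured TCP pose, the force, the opening and the grip force at its end, in the units of the state.
- telemetry.get_obs(): the state, without advancing time (a new reading comes with each control period).
- cams.read_camera(name): name is "side" or "top" or "wrist"; returns the picture (400x640x3 uint8, blue, green, red); there is no depth.
- cams.calibration(name): a dict with "K" (3x3 intrinsics, pixels), "dist" ([k1, k2, p1, p2, k3] as OpenCV has them; the pictures are not rectified), "origin" and "rotation" of the camera in the world; the wrist camera has in their place "hand_eye" (4x4, takes a point from camera to tool coordinates, whose origin is the TCP and whose axes are the flange's). Camera axes: x right, y down, z forward; pixel columns grow to the right and rows downward; lengths in m; the calibration is good to about 2 mm. A picture is of the moment at which its call begins: read the wrist's pose just before it. calibration takes no time and is no camera call.
- env.sign_off(): hands the job in; it is judged then, once.
The state is a dict: "time_s": time; "qpos": joint angles; "joint_velocities": joint speeds; "effort": joint torques, N m; "tool_pos": TCP position; "tool_rot": TCP orientation; "force": force on the tool from outside, world axes, zero at the start; "wrist_torque": the same for the moment, N m; "grip_width": finger opening in m; "grasp_force": force on a finger pad.
Only numpy, scipy, OpenCV 4.12 (cv2) and the standard library are available. Lean on these libraries where they do the work, as an engineer would, in place of code of your own. Each camera call takes 0.05 s, during which the arm holds its last target. There are 200 camera calls.

### The job

A red-capped glass vial was left standing on the clear flap of the white inspection box: lift it off and stand it upright on the round cork mat. Then raise the flap by its black pull until its black pointer lines up with the red marker on the dial, and finish while still holding it steadily there, for the flap falls shut when let go. Handle both gently: grip the glass vial and the pull with no more than 15 N; do not drop the vial or tip it over, shift the red marker or disturb the other vials and weights.

Things in the scene. Friction and masses are not known exactly. Their poses are not given: they have to be found in the camera images.
- vial_centre (a point): centre of the loose glass sample vial with the red cap, half-way up (27 mm above its foot); body 25 dia, 54 tall with the cap (21 dia, top 10 mm), 22 g give or take 40 %; stands at first on the flap; z axis up through the cap
- cork_mat: fixed round cork mat on the bench, 90 dia, 4 thick; origin at the centre of its underside
- inspection_box: fixed white open-topped box, 130 (x) by 150 (y) by 85 high, turned a little about the vertical; origin at the centre of its underside. The flap covers its top. Its own x axis runs along the hinge; the hinge is at its +y side, the pull at its -y side. On its -x face (toward the robot) a white dial, a quarter ring of 90 mm radius about the hinge line, stands up to 90 mm above the hinge; red marker in front of it, 113 mm long from the hinge line
- flap_hinge (a point): point on the hinge line of the flap, at the middle of its length, 88 mm above the bench; axes as the box: x along the hinge line, y away from the flap
- flap_pull (a point): centre of the flap's black pull: a cylinder of 20 dia and 30 long, its axis parallel to the hinge line (box x), 185 mm from the hinge line and 35 mm out from the flap's free edge on one 8 mm stem, 20 mm long to the pull's near side; free all round, and nothing below it down to the bench. Fixed to the flap, whose own -y axis points from the hinge to the pull
- flap (a joint): angle of the flap, rad: 0 shut (level), growing as the pull rises and swings over toward the box's +y side, stop at 1.45. The clear flap is 130 by 150 by 5 with an 8 mm aluminium rim and weighs 0.2 kg give or take 40 %; its top surface is 90.5 mm above the bench when shut. The hinge is free: it falls shut from any angle unless held. At angle a the pull's centre is 185*cos(a) mm to the -y side of the hinge line and 185*sin(a) mm above it
- mark (a joint): angle of the red marker on the dial, rad, about the same hinge line, zero and sense as the flap: the flap is at the mark when both values are equal (0.55 to 1.1). A stiff pivot; leave it as it is
- mark_tip (a point): red tip of the marker, 103 mm from the hinge line, 71 mm toward -x of the box's centre plane
- vial_1: a bystander: glass sample vial with a black cap, 25 dia x 54; origin under its foot
- vial_2: a bystander: glass sample vial with a blue cap, 25 dia x 54; origin under its foot
- vial_3: a bystander: glass sample vial with a black cap, 25 dia x 54; origin under its foot
- weight_200g: a bystander: the larger polished metal calibration weight, 30 dia x 52; origin under its foot
- weight_100g: a bystander: the smaller polished metal calibration weight, 24 dia x 42; origin under its foot
Mind the look-alikes: they are no part of the job. Leave any orange or pink look-alike of the part that bears vial_centre alone.

How it is judged:
By the outcome, as a careful person would: the job done as asked, in the order asked, and still so for the second after the job is handed in, while the arm keeps its last pose, push and grip.
It also fails if it takes over 58 s, if anything falls off the work surface, if the arm or the gripper's body presses on something with over 40 N, if the wrist force passes 120 N, or if a joint passes its speed limit or range.

## Working session

There is one attempt and no reset: what is moved stays moved. The work goes in short steps, Python scripts to look and compute and a tool call to move; the robot and the scene stay as the last step left them, time stands still between calls to the robot, and variables do not carry over. Pictures are saved under pics/ and viewed, at most 10 in all, crops included, and the job is handed in when it is done.

Besides the shell and the picture viewer there is one more tool, called after "Request:" as a command line: name --argument value ..., lists and objects as JSON in quotes. arm_command: Moves the arm, as the interface text tells. Its arguments: {"type":"object","properties":{"series":{"type":"string"},"squeeze":{"type":"number"}},"required":["series"]}

```bash
mkdir -p pics; ls; python3 - <<'E'
from cell import telemetry,cams
import cv2
o=telemetry.get_obs();print({k:o[k] for k in('time_s','tool_pos','tool_rot','grip_width','force')})
for n in('side','top'):
    cv2.imwrite(f'pics/{n}0.png',cams.read_camera(n)); c=cams.calibration(n);print(n,c)
print(cams.calibration('wrist'))
E
```

```text
pics
{'time_s': 0.0, 'tool_pos': array([0.25581935, 0.59690553, 0.2214328 ]), 'tool_rot': array([-1.79885209e+02,  7.72900041e-03,  1.56807442e+02]), 'grip_width': 0.08668770206283567, 'force': array([-0.1447205 , -0.95606248,  0.27280572])}
side {'K': array([[430.41154367,   0.        , 319.78432996],
       [  0.        , 430.41154367, 196.96089391],
       [  0.        ,   0.        ,   1.        ]]), 'dist': array([-0.09586796,  0.        ,  0.        ,  0.        ,  0.        ]), 'origin': array([ 0.55736031, -1.03751157,  0.63613692]), 'rotation': array([-120.44844587,   -1.3070941 ,    2.22185181])}
top {'K': array([[469.79684936,   0.        , 318.01325359],
       [  0.        , 469.79684936, 202.19447426],
       [  0.        ,   0.        ,   1.        ]]), 'dist': array([-0.01469708,  0.        ,  0.        ,  0.        ,  0.        ]), 'origin': array([ 0.40744379, -0.12501769,  1.39144581]), 'rotation': array([-174.94633635,   -0.50040256,  -91.03746631])}
{'K': array([[301.61618512,   0.        , 311.32708965],
       [  0.        , 301.61618512, 197.69435508],
       [  0.        ,   0.        ,   1.        ]]), 'dist': array([-0.00014227,  0.        ,  0.        ,  0.        ,  0.        ]), 'hand_eye': array([[ 5.61656562e-04, -9.61504875e-01, -2.74787301e-01,
         7.63026749e-02],
       [ 9.99999690e-01,  3.88198612e-04,  6.85626775e-04,
         1.20089846e-03],
       [-5.52561438e-04, -2.74787600e-01,  9.61504794e-01,
        -1.61956246e-01],
       [ 0.00000000e+00,  0.00000000e+00,  0.00000000e+00,
         1.00000000e+00]])}
```

View pics/side0.png

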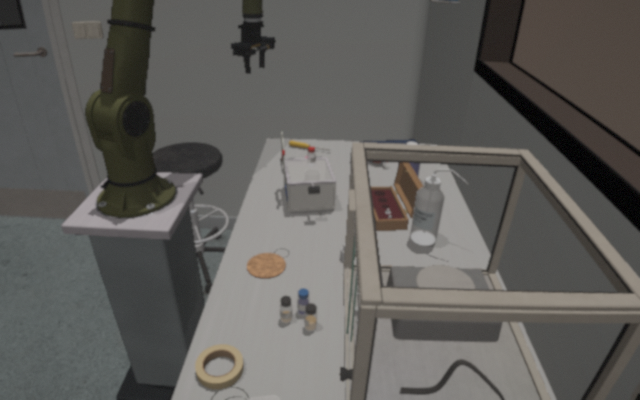

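View pics/top0.png

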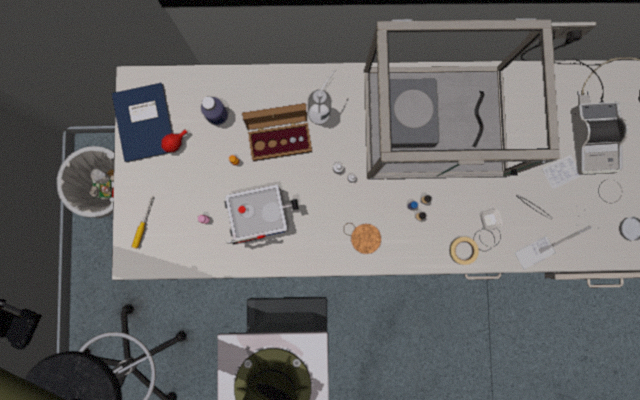

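Side: box near (308,180), red cap (311,150), mat (266,265). Top: candidates for the vial are red (242,210) on the flap, orange (234,160) and pink (204,218) on the bench. By the description I choose red at (242,210) and check it in a close crop.

```bash
python3 - <<'E'
import cv2,numpy as np
t=cv2.imread('pics/top0.png')[170:270,190:320]; s=cv2.imread('pics/side0.png')[125:230,265:350]
cv2.imwrite('pics/c1.png',np.hstack([cv2.resize(t,None,fx=3.6,fy=3.6,interpolation=3)[:360,:468],cv2.resize(s[:90],None,fx=3.8,fy=4,interpolation=3)[:360]]))
cv2.imwrite('pics/c1.png',cv2.resize(t,(780,600),interpolation=2))
cv2.imwrite('pics/c2.png',cv2.resize(s,(486,600),interpolation=2))
E
```

```text
(no output)
```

View pics/c1.png

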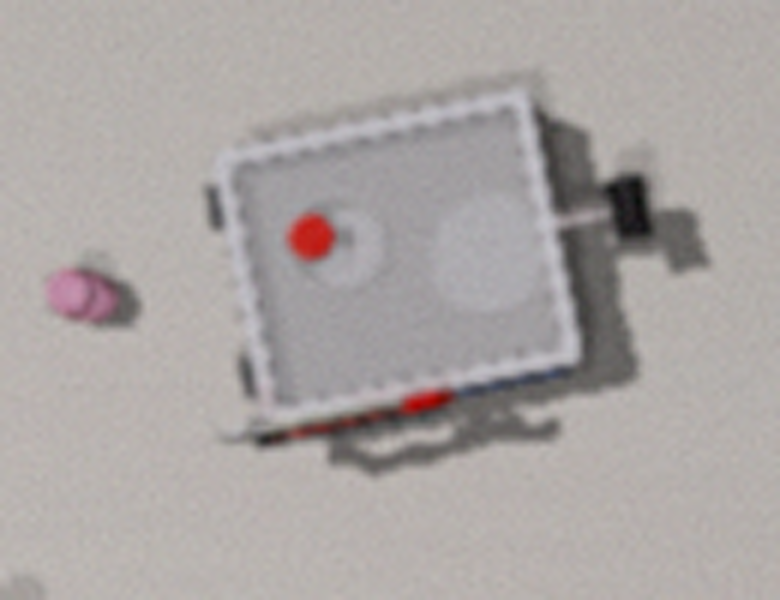

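View pics/c2.png

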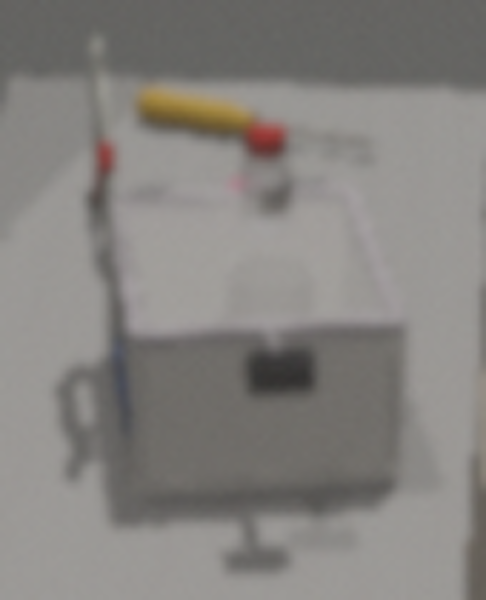

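The red cap (242,210) stands on the flap; pull at top (294.4,203.9), mat (366,239); the pink vial is on the bench. Marker tip is red at side (283,152).

```bash
cat > h.py <<'E'
import numpy as np,cv2
from scipy.spatial.transform import Rotation as R
from cell import telemetry,cams
def cam(n,o=None):
    c=cams.calibration(n)
    if n=='wrist':
        H=c['hand_eye'];T=R.from_euler('xyz',o['tool_rot'],degrees=True).as_matrix()
        return c['K'],c['dist'],T@H[:3,3]+o['tool_pos'],T@H[:3,:3]
    return c['K'],c['dist'],c['origin'],R.from_euler('xyz',c['rotation'],degrees=True).as_matrix()
def pix(C,P):
    K,d,o,r=C
    return cv2.projectPoints(((np.atleast_2d(P)-o)@r)[:,None],np.zeros(3),np.zeros(3),K,d)[0][:,0]
def onz(C,uv,z):
    K,d,o,r=C
    u=cv2.undistortPoints(np.array(uv,float).reshape(-1,1,2),K,d)[:,0]
    v=np.c_[u,np.ones(len(u))]@r.T
    return o+v*((z-o[2])/v[:,2])[:,None]
E
python3 - <<'E'
from h import *
from scipy.optimize import least_squares
T=cam('top');S=cam('side')
f=lambda a,k,o:(np.array(a)+.5)/k-.5+np.array(o)
ft=lambda a:f(a,6,(190,170)); fs=lambda a:f(a,5.714,(265,125))
print('vial',onz(T,ft([(311,237)]),.1445))
pull=onz(T,ft([(629,206)]),.088)[0];print('pull',pull)
cor=onz(T,ft([(222,155),(525,93),(578,360),(258,410)]),.0925);print(cor,cor.mean(0))
print('mat',onz(T,[(366.3,239)],.004))
for a,b in((0,1),(3,2),(1,2),(0,3)): d=cor[b]-cor[a];print(np.hypot(*d[:2]),np.degrees(np.arctan2(d[1],d[0])))
# joint fit: box x,y,yaw,mark
def pts(p):
    x,y,w,a=p;M=np.array([[np.cos(w),-np.sin(w),0],[np.sin(w),np.cos(w),0],[0,0,1]])
    L=[[-.0,.075-.185,.088],[.065,.075,.0925],[.065,-.075,.0925],[-.065,-.075,.0925],[-.065,.075,.0925],[-.071,.075-.103*np.cos(a),.088+.103*np.sin(a)]]
    return np.array(L)@M.T+[x,y,0]
mt=ft([(629,206),(222,155),(525,93),(578,360),(258,410),(432,400)])
ms=fs([(281,371),(105,157)])
def res(p):
    P=pts(p);return np.r_[(pix(T,P)-mt).ravel(),(pix(S,P[[0,5]])-ms).ravel()]
for w0 in(0,.2,-.2):
    r=least_squares(res,[cor[:,0].mean(),cor[:,1].mean(),w0,.8],loss='soft_l1');print(r.x,r.cost,np.round(r.fun,2))
for n,px in(('w1',(338,167)),('w2',(351,177)),('v',(413,204)),('orange',(234,159)),('pink',(202,217))):print(n,onz(T,[px],.05))
E
```

```text
vial [[0.50265079 0.06603761 0.1445    ]]
pull [ 0.51881722 -0.07272864  0.088     ]
[[ 0.5453796   0.11501361  0.0925    ]
 [ 0.57186599 -0.02541063  0.0925    ]
 [ 0.44774608 -0.04848178  0.0925    ]
 [ 0.42740867  0.09863548  0.0925    ]] [0.49810008 0.03493917 0.0925    ]
mat [[ 0.41853279 -0.27971082  0.004     ]]
0.1429003029303162 -79.31853258417897
0.1485163241925741 -82.12934778779022
0.12624591589649703 -169.4701533649459
0.11910240212440441 -172.0960393458163
[0.4976551  0.03550828 0.17913163 0.6493418 ] 5.761771220479489 [ 0.01  0.56 -2.12 -0.99  0.46 -1.12  0.51  0.24  0.34  2.57 -1.35  0.22
  0.14  0.87  0.26  0.72]
[0.4976551  0.03550828 0.17913163 0.64934181] 5.761771220479541 [ 0.01  0.56 -2.12 -0.99  0.46 -1.12  0.51  0.24  0.34  2.57 -1.35  0.22
  0.14  0.87  0.26  0.72]
[0.4976551  0.03550828 0.17913163 0.64934177] 5.761771220479611 [ 0.01  0.56 -2.12 -0.99  0.46 -1.12  0.51  0.24  0.34  2.57 -1.35  0.22
  0.14  0.87  0.26  0.72]
w1 [[ 0.62683527 -0.19842497  0.05      ]]
w2 [[ 0.59708802 -0.23527024  0.05      ]]
v [[ 0.51590875 -0.41160171  0.05      ]]
orange [[0.65523035 0.10139705 0.05      ]]
pink [[0.48915674 0.19308019 0.05      ]]
```

Request:
arm_command --series "-12 -12 -2 0 0;-25 -24 -4 0 0;-25 -24 -4 0 0;-25 -24 -4 0 0;-25 -24 -4 0 0;-25 -24 -4 0 0;-25 -24 -4 0 0;-25 -24 -4 0 0;-25 -24 -4 0 0;-25 -24 -4 0 0;-25 -24 -4 0 0;-25 -24 -4 0 0;-25 -24 -4 0 0;-25 -24 -4 0 0;-25 -24 -4 0 0;-25 -24 -4 0 0;-25 -24 -4 0 0;-25 -24 -4 0 0;-12 -12 -2 0 0;0 0 0 0 0" --squeeze 8

```text
time_s: 1.77
tool_pos: [0.4997, 0.0181, 0.2949]
tool_rot: [-179.9, 0.1, 156.3]
force: [0.5, -0.1, -0.7]
grip_width: 0.0872
grasp_force: 0.0
```

```bash
python3 - <<'E'
from h import *
import pickle
o=telemetry.get_obs();im=cams.read_camera('wrist')
pickle.dump((o,im),open('w1.pkl','wb'))
print(o['tool_pos'],o['tool_rot'],o['time_s'],np.round(o['qpos'],1))
cv2.imwrite('pics/w1.png',im)
C=cam('wrist',o)
print(pix(C,[[.503,.066,.1445],[.519,-.073,.088],[.429,.02,.15]]))
E
```

```text
[0.49967463 0.01814573 0.29492654] [-1.79937129e+02  1.01466123e-01  1.56339006e+02] 1.7667 [-33.2  -2.6  27.2  98.3   1.3  84.   60.2]
[[353.15457542 170.82400016]
 [251.88640172 216.04853464]
 [283.09910589 122.61800182]]
```

View pics/w1.png

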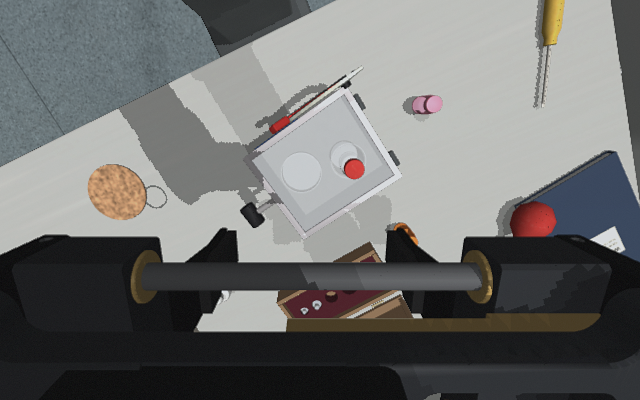

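Wrist: cap (354,169), pull (251,215), mat (117,191), red marker tip about (279,125); pink vial (427,103), orange (405,232). Enlarging the box.

```bash
python3 - <<'E'
import cv2
im=cv2.imread('pics/w1.png')[60:240,235:410]
cv2.imwrite('pics/c3.png',cv2.resize(im,(583,600),interpolation=2))
E
```

```text
(no output)
```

View pics/c3.png

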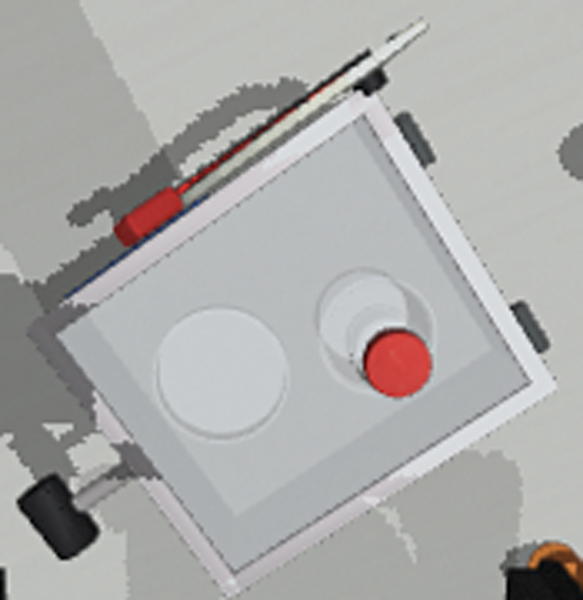

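```bash
python3 - <<'E'
from h import *
import pickle
from scipy.optimize import least_squares
o,_=pickle.load(open('w1.pkl','rb'))
T=cam('top');S=cam('side');W=cam('wrist',o)
f=lambda a,k,o:(np.array(a)+.5)/k-.5+np.array(o)
ft=lambda a:f(a,6,(190,170)); fs=lambda a:f(a,5.714,(265,125)); fw=lambda a:f(a,3.333,(235,60))
def pts(p):
    x,y,w,a=p[:4];M=np.array([[np.cos(w),-np.sin(w),0],[np.sin(w),np.cos(w),0],[0,0,1]])
    L=[[0,-.11,.088],[.065,.075,.0915],[.065,-.075,.0915],[-.065,-.075,.0915],[-.065,.075,.0915],[-.071,.075-.103*np.cos(a),.088+.103*np.sin(a)]]
    return np.array(L)@M.T+[x,y,0]
mt=ft([(629,206),(432,400)]);ms=fs([(281,371),(105,157)])
mw=fw([(58,515),(557,385),(232,597),(62,315),(367,95),(150,217)])
def res(p):
    P=pts(p)
    return np.r_[(pix(W,P)-mw).ravel(), ((pix(T,P[[0,5]])-mt)*1.5+p[4:6]).ravel(),((pix(S,P[[0,5]])-ms)*1.5+p[6:8]).ravel(),p[4:8]/1.0]
r=least_squares(res,[.498,.035,.18,.65,0,0,0,0],loss='soft_l1');print(np.round(r.x,4),r.cost,np.round(r.fun,1))
print('pull',pts(r.x)[0],'mark',pts(r.x)[5])
print('vial',onz(W,fw([(398,362)]),.1445),'mat',onz(W,[(117,191.5)],.004))
# mark from each alone
for C,m in((W,mw[5]),(T,mt[1]),(S,ms[1])):
    g=least_squares(lambda a:pix(C,pts([*r.x[:3],a[0]]))[5]-m,[.7]);print(g.x,g.fun)
# relative to pull in S
d=(ms[0]-pix(S,pts(r.x))[0]);print('side offs',d, 'top',mt[0]-pix(T,pts(r.x))[0])
E
```

```text
[ 0.4966  0.0367  0.192   0.6408  0.8588 -0.4961 -0.1285 -0.8027] 21.553970744921923 [  0.5   0.4   1.3   0.8  -0.7   0.9 -11.1   4.2   1.2  -4.5  -0.7  -1.1
   0.1   0.2  -1.    0.3   0.3   0.1  -0.2   0.7   0.9  -0.5  -0.1  -0.8]
pull [ 0.51754538 -0.07123666  0.088     ] mark [0.42830476 0.01576695 0.14957669]
vial [[0.50084292 0.06786731 0.1445    ]] mat [[ 0.41918097 -0.27485944  0.004     ]]
[0.63859448] [-0.77895784 -0.97977436]
[0.59008885] [0.04653919 0.28701156]
[0.66677816] [-0.07759248  0.00507716]
side offs [-0.27768121 -0.58524035] top [ 0.52995146 -0.46455481]
```

Request:
arm_command --series "0 0 0 0.06 0;0 0 0 0.122 0;0 0 0 0.122 0;0 0 0 0.122 0;0 0 0 0.122 0;0 0 0 0.122 0;0 0 0 0.122 0;0 0 0 0.122 0;0 0 0 0.122 0;0 0 0 0.122 0;0 0 0 0.122 0;0 0 0 0.122 0;0 0 0 0.122 0;0 0 0 0.122 0;0 0 0 0.122 0;0 0 0 0.122 0;0 0 0 0.122 0;0 0 0 0.122 0;0 0 0 0.122 0;0 0 0 0.122 0"

```text
time_s: 3.48
tool_pos: [0.4979, 0.0256, 0.294]
tool_rot: [-179.9, 0.0, 20.4]
force: [0.6, -0.3, -0.6]
grip_width: 0.0872
grasp_force: 0.0
```

```bash
python3 - <<'E'
from h import *
import pickle
from scipy.optimize import least_squares
o,_=pickle.load(open('w1.pkl','rb'))
T=cam('top');S=cam('side');W=cam('wrist',o)
f=lambda a,k,o:(np.array(a)+.5)/k-.5+np.array(o)
ft=lambda a:f(a,6,(190,170)); fs=lambda a:f(a,5.714,(265,125)); fw=lambda a:f(a,3.333,(235,60))
def pts(p):
    x,y,w,a,hx,hy=p[:6];M=np.array([[np.cos(w),-np.sin(w),0],[np.sin(w),np.cos(w),0],[0,0,1]])
    L=[[0,-.11,.088],[hx,hy,.0915],[hx,-.075,.0915],[-hx,-.075,.0915],[-hx,hy,.0915],[-.071,.075-.103*np.cos(a),.088+.103*np.sin(a)]]
    return np.array(L)@M.T+[x,y,0]
mw=fw([(58,515),(557,385),(232,597),(62,315),(367,95),(150,217)]);k=[0,1,2,4,5]
r=least_squares(lambda p:(pix(W,pts(p))-mw)[k].ravel(),[.498,.035,.18,.65,.065,.075],loss='soft_l1');print(np.round(r.x,4),r.cost,np.round(r.fun,1))
print('pull',pts(r.x)[0])
for C,m in((T,ft([(432,400)])),(S,fs([(105,157)]))):
    g=least_squares(lambda a:(pix(C,pts([*r.x[:3],a[0],.065,.075]))[5]-m).ravel(),[.7]);print(g.x,g.fun)
E
```

```text
[0.4967 0.0346 0.1985 0.6335 0.0625 0.0718] 2.4959713310329317 [ 1.8  1.1 -0.9  0.4 -0.4 -0.1  0.5 -0.8 -0.2 -0.3]
pull [ 0.51839672 -0.07327613  0.088     ]
[0.62872458] [0.05460836 0.31843982]
[0.67766076] [-0.11254179  0.00791627]
```

Request:
arm_command --series "0 0 0 0.08 0;0 0 0 0.08 0;5 -15 0 0 0;5 -15 0 0 0;1 -10 10 0 0;0 0 25 0 0;0 0 30 0 0;0 0 30 0 0;0 0 25 0 0;0 0 12 0 0;0 0 0 0 0;0 0 0 0 0"

```text
time_s: 4.48
tool_pos: [0.5011, 0.0655, 0.1625]
tool_rot: [180.0, 0.0, 11.4]
force: [-0.2, -0.0, 0.0]
grip_width: 0.0868
grasp_force: 0.0
```

```bash
python3 - <<'E'
from h import *
o=telemetry.get_obs();im=cams.read_camera('wrist');print(o['tool_pos'],o['tool_rot'])
C=cam('wrist',o)
hsv=cv2.cvtColor(im,cv2.COLOR_BGR2HSV)
m=((hsv[...,0]<8)|(hsv[...,0]>172))&(hsv[...,1]>140)&(hsv[...,2]>60)
n,l,s,c=cv2.connectedComponentsWithStats(m.astype(np.uint8))
for i in range(1,n):
    if s[i,4]>60: print(s[i],c[i],onz(C,[c[i]],.1445))
print(pix(C,[[.5015,.067,.1445],[.501,.067,.1345]]))
cv2.imwrite('pics/w2.png',im)
E
```

```text
[0.50113336 0.06548141 0.16245865] [1.79996537e+02 4.62073544e-02 1.14447404e+01]
[ 371    0  189   27 2125] [473.83294118  10.49082353] [[0.64155597 0.00829691 0.1445    ]]
[296 212  31  33 839] [310.94398093 227.96066746] [[0.50427225 0.06804108 0.1445    ]]
[267 294  41  23 206] [286.14563107 305.5776699 ] [[0.44464185 0.07342591 0.1445    ]]
[[311.67675278 232.22229634]
 [311.51255384 227.19299082]]
```

View pics/w2.png

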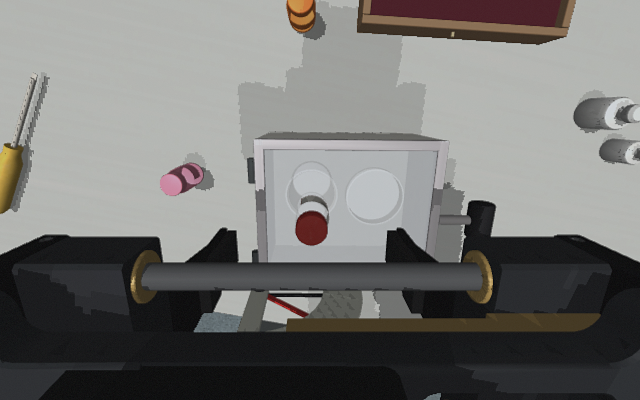

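Cap (311,228) lies between the fingers, within 2 mm of the tool axis. Descend and grip.

Request:
arm_command --series "2 -2 10 0 0;0 0 15 0 0;0 0 15 0 0;0 0 12 0 0;0 0 8 0 0;0 0 2 0 0;0 0 0 0 60;0 0 0 0 100;0 0 0 0 130;0 0 0 0 150;0 0 0 0 165;0 0 0 0 180;0 0 0 0 190;0 0 0 0 200;0 0 0 0 200;0 0 0 0 200" --squeeze 8

```text
time_s: 5.87
tool_pos: [0.503, 0.0673, 0.1006]
tool_rot: [-180.0, -0.0, 11.4]
force: [-0.6, 0.0, -0.3]
grip_width: 0.028
grasp_force: 0.0
```

Request:
arm_command --series "0 0 0 0 210;0 0 0 0 220;0 0 0 0 225;0 0 0 0 225;0 0 0 0 225"

```text
time_s: 6.28
tool_pos: [0.503, 0.0673, 0.1005]
tool_rot: [-180.0, 0.0, 11.4]
force: [-0.2, -0.4, 0.8]
grip_width: 0.0248
grasp_force: 8.0
```

Request:
arm_command --series "0 0 -5 0 225;0 0 -12 0 225;0 0 -20 0 225;0 0 -25 0 225;0 0 -25 0 225;0 0 -20 0 225;0 0 -10 0 225;-5 10 -5 0 225;-10 21 -3 0 225;-12 25 0 0 225;-12 26 0 0 225;-12 26 0 0 225;-12 26 0 0 225;-12 26 0 0 225;-12 26 0 0 225;-12 26 0 0 225;-12 26 0 0 225;-12 26 0 0 225;-12 25 0 0 225;-10 21 0 0 225"

```text
time_s: 7.95
tool_pos: [0.4198, -0.2677, 0.2248]
tool_rot: [-180.0, 0.1, 11.3]
force: [-0.2, 0.3, -0.5]
grip_width: 0.0247
grasp_force: 8.0
```

Request:
arm_command --series "-10 18 0 0 225;-7 13 0 0 225;-3 5 10 0 225;0 0 20 0 225;0 0 25 0 225;0 0 25 0 225;0 0 25 0 225;0 0 0 0 225;0 0 0 0 225"

```text
time_s: 8.7
tool_pos: [0.408, -0.3034, 0.119]
tool_rot: [-179.9, 0.2, 11.4]
force: [0.1, -0.9, 0.4]
grip_width: 0.0247
grasp_force: 8.0
```

```bash
python3 - <<'E'
from h import *
o=telemetry.get_obs();im=cams.read_camera('wrist');print(o['tool_pos'],o['tool_rot'],o['grip_width'],o['grasp_force'])
t=cams.read_camera('top')
cv2.imwrite('pics/w3.png',im)
print(pix(cam('wrist',o),[.4188,-.277,.004]))
hsv=cv2.cvtColor(im,cv2.COLOR_BGR2HSV)
m=((hsv[...,0]>8)&(hsv[...,0]<17)&(hsv[...,1]>80)&(hsv[...,2]>60)).astype(np.uint8)
m=cv2.morphologyEx(m,cv2.MORPH_OPEN,np.ones((3,3)))
n,l,s,c=cv2.connectedComponentsWithStats(m)
for i in range(1,n):
    if s[i,4]>200: print(s[i],c[i],onz(cam('wrist',o),[c[i]],.004))
E
```

```text
[ 0.40800613 -0.30341741  0.1189553 ] [-179.86568817    0.21494851   11.38862419] 0.02469599971551315 8.000060868216679
[[288.00059588 177.01994406]]
[ 242  128   95   93 6912] [288.76114005 173.64033565] [[ 0.42210965 -0.27712602  0.004     ]]
```

View pics/w3.png

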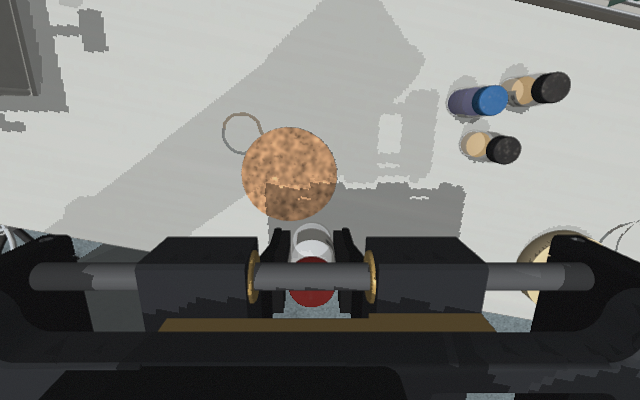

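Mat centre (289,174), vial upright in the fingers, about 30 mm past the mat; correct, then lower.

Request:
arm_command --series "9 -11 0 0 225;9 -12 10 0 225;0 0 20 0 225;0 0 20 0 225;0 0 20 0 225;0 0 15 0 225;0 0 9 0 225;0 0 4 0 225;0 0 3 0 225;0 0 0 0 225;0 0 0 0 225"

```text
time_s: 9.72
tool_pos: [0.4235, -0.2788, 0.0205]
tool_rot: [180.0, -0.1, 11.4]
force: [0.4, 0.1, -0.5]
grip_width: 0.025
grasp_force: 8.0
```

Request:
arm_command --series "0 0 2 0 225;0 0 2 0 225;0 0 1 0 225;0 0 1 0 225;0 0 0.5 0 225;0 0 0 0 225"

```text
time_s: 10.22
tool_pos: [0.423, -0.2783, 0.0138]
tool_rot: [-180.0, -0.0, 11.4]
force: [-1.9, 1.9, 7.4]
grip_width: 0.0249
grasp_force: 8.0
```

Request:
arm_command --series "0 0 -0.4 0 225;0 0 0 0 215;0 0 0 0 205;0 0 0 0 195;0 0 0 0 180;0 0 0 0 150;0 0 0 0 120;0 0 0 0 120;0 0 0 0 100;0 0 0 0 100"

```text
time_s: 11.05
tool_pos: [0.4227, -0.2783, 0.0133]
tool_rot: [-180.0, 0.0, 11.4]
force: [0.2, -0.6, 0.0]
grip_width: 0.0489
grasp_force: 0.0
```

Request:
arm_command --series "0 0 -3 0 100;0 0 -8 0 100;0 0 -20 0 100;0 0 -30 0 100;0 0 -35 0 100;0 0 -35 -0.06 80;0 0 -30 -0.12 60;0 0 -15 -0.12 40;0 0 0 -0.12 40;0 0 0 -0.12 40;0 0 0 -0.12 40;0 0 0 -0.12 40;0 0 0 -0.12 40;0 0 0 -0.12 40;0 0 0 -0.12 40;0 0 0 -0.12 40;0 0 0 -0.12 40;0 0 0 -0.12 40;0 0 0 -0.06 40;0 0 0 0 40"

```text
time_s: 12.72
tool_pos: [0.4226, -0.2786, 0.1901]
tool_rot: [180.0, 0.0, 100.8]
force: [0.6, -0.3, 0.5]
grip_width: 0.0732
grasp_force: 0.0
```

```bash
python3 - <<'E'
from h import *
o=telemetry.get_obs();print(o['tool_pos'],o['tool_rot'],o['grip_width'],np.round(o['qpos'],1))
im=cams.read_camera('wrist');s=cams.read_camera('side')
cv2.imwrite('pics/s4.png',np.hstack([cv2.resize(s[210:300,220:340],(400,300)),cv2.resize(im,(400,300))]))
w=o['tool_rot'][2]*np.pi/180
d=np.array([.518,-.0725])-o['tool_pos'][:2]
print(d@[np.cos(w),np.sin(w)],d@[np.sin(w),-np.cos(w)])
E
```

```text
[ 0.42263585 -0.27863287  0.19010569] [1.79956432e+02 1.29124593e-02 1.00826531e+02] 0.073177767518967 [-12.6   1.2  44.  107.2  -0.9  72.   42.5]
0.18455095285850873 0.1323859094606275
```

View pics/s4.png

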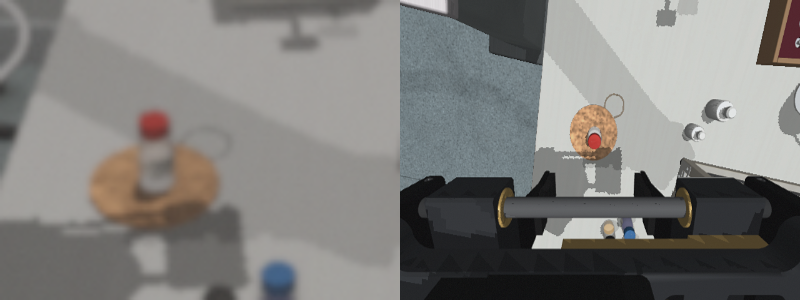

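The red-capped vial stands upright on the mat (side crop, 155,150). Now to the pull.

Request:
arm_command --series "8 6 0 0 40;16 11 0 0 40;20 14.5 0 0 40;20 14.5 0 0 40;20 14.5 0 0 40;20 14.5 0 0 40;20 14.5 0 0 40;20 14.5 0 0 40;20 14.5 0 0 40;13 9 0 0 40;7.5 4.5 0 0 40;0 0 15 0 40;0 0 20 0 40;0 0 0 0 40;0 0 0 0 40"

```text
time_s: 14.07
tool_pos: [0.5169, -0.0726, 0.1539]
tool_rot: [-179.9, -0.0, 100.7]
force: [-0.2, 0.4, 0.6]
grip_width: 0.0733
grasp_force: 0.0
```

```bash
python3 - <<'E'
from h import *
import pickle
o=telemetry.get_obs();print(o['tool_pos'],o['tool_rot'],o['grip_width'],np.round(o['qpos'],1))
im=cams.read_camera('wrist');C=cam('wrist',o);pickle.dump((o,im),open('w5.pkl','wb'))
u,v=pix(C,[.518,-.0725,.088])[0];print(u,v)
g=cv2.cvtColor(im,cv2.COLOR_BGR2GRAY)
u=int(u);v=int(v)
print(g[v-30:v+31:5,u-60:u+61:4])
E
```

```text
[ 0.51693989 -0.07261336  0.15392141] [-1.79867714e+02 -1.03569333e-02  1.00707815e+02] 0.07331814295382495 [-25.1   5.7  32.1 107.3  -3.2  68.   18.8]
312.9594882568073 212.10084857937693
[[187 187 187 186 186 187 186 188 186 186 185 180 110 185 116 172 142 185
  187 186 186 186 187 188 186 188 188 187 188 185 189]
 [188 188 186 187 186 187 187 186 186 187 185 190 109 124 114 173 142 187
  185 186 187 188 187 186 187 187 188 188 187 187 187]
 [188 187 185 186 185 186 187 187 186 187 187 182 109 195 113 173 141 187
  186 186 187 187 188 186 187 187 187 187 185 188 186]
 [214 187 185 186 186 188 187 186 186 107 108 109 110 110 116 173 141 192
  193 187 192 193 190 191 188 188 190 189 185 188 188]
 [213 215 213 214 184 185 190 187 188 107 109  33  33  30  33  99  44  31
   31  31 115 110 109 108 192 185 109 110 192 187 188]
 [135 135 135 134 134 135 135 131 108 108 106  47  46  45  27  43  40  39
   40  38  93 109 109 109 108 110 109 109 124 186 187]
 [136 135 221 205 215 205 206 215 178 102 176  48  47  45  50  53  50  33
   48  46  95 109 109 109 109 109 110 110 122 187 187]
 [136 134 133 136 135 134 134 134 108 109 107  28  27  25  26  24  26  28
   26  26  94 109 109 109 108 109 109 109 103 186 187]
 [135 135 136 134 136 134 134 134 109 109 112  21  21  20  26  19  21  25
   22  22 113 108 109 108 110 110 108 109 183 187 188]
 [135 135 135 135 135 134 135 135 109 109 109 110 183 188 185 187 188 109
  109 109 107 109 110 109 109 110 107 110 121 187 188]
 [134 134 135 134 135 134 135 134 128 108 113 106 122 186 209 185 209 131
  112 133 137 111 109 109 109 110 109 109 138 188 188]
 [135 136 135 137 135 134 135 134 134 136 135 135 134 214 211 212 217 135
  136 136 135 134 136 132 132 136 133 135 218 214 207]
 [135 135 135 136 135 135 134 136 136 136 135 135 134 218 212 213 214 134
  135 136 135 134 134 136 136 135 136 134 219 213 214]]
```

Dark pull is centred at the predicted pixel (313,212). Descend and grip.

Request:
arm_command --series "0 1 10 0 40;0 0 20 0 40;0 0 20 0 40;0 0 18 0 40;0 0 12 0 40;0 0 5 0 40;0 0 0 0 60;0 0 0 0 90;0 0 0 0 120;0 0 0 0 140;0 0 0 0 155;0 0 0 0 165;0 0 0 0 175;0 0 0 0 185;0 0 0 0 195;0 0 0 0 205;0 0 0 0 210;0 0 0 0 215;0 0 0 0 215;0 0 0 0 215" --squeeze 10

```text
time_s: 15.78
tool_pos: [0.5176, -0.0725, 0.0694]
tool_rot: [-179.8, -0.0, 100.8]
force: [-6.0, 0.2, 5.0]
grip_width: 0.03
grasp_force: 10.0
```

Request:
arm_command --series "0.1 0 -4.6 0 215;0.2 0 -4.6 0 215;0.3 0 -4.6 0 215;0.4 0 -4.6 0 215;0.5 0 -4.6 0 215;0.7 0 -4.6 0 215;0.8 0 -4.6 0 215;0.8 0 -4.5 0 215;1 0 -4.5 0 215;1.1 0 -4.5 0 215;1.2 0 -4.5 0 215;1.3 0 -4.4 0 215;1.4 0 -4.4 0 215;1.5 0 -4.4 0 215;1.7 0 -4.3 0 215;1.7 0 -4.3 0 215;1.9 0 -4.3 0 215;1.9 0 -4.2 0 215;2.1 0 -4.1 0 215;2.1 0 -4.1 0 215"

```text
time_s: 17.45
tool_pos: [0.5134, -0.0507, 0.1583]
tool_rot: [-179.9, 0.0, 100.7]
force: [-6.0, -2.5, -0.0]
grip_width: 0.0298
grasp_force: 10.0
```

Request:
arm_command --series "2.3 0 -4 0 215;2.3 0 -4 0 215;2.5 0 -3.9 0 215;2.5 0 -3.9 0 215;0 0 0 0 215;0 0 0 0 215;0 0 0 0 215"

```text
time_s: 18.03
tool_pos: [0.5116, -0.0413, 0.1741]
tool_rot: [-179.9, 0.0, 100.7]
force: [-5.2, -1.9, 0.8]
grip_width: 0.0299
grasp_force: 10.0
```

```bash
python3 - <<'E'
from h import *
import pickle
o=telemetry.get_obs();print(o['tool_pos'],o['tool_rot'],o['force'])
D={n:cams.read_camera(n) for n in('wrist','side','top')}
pickle.dump((o,D),open('w6.pkl','wb'))
P=lambda a,r:np.array([-.071,.075-r*np.cos(a),.088+r*np.sin(a)])
w=.19;M=np.array([[np.cos(w),-np.sin(w),0],[np.sin(w),np.cos(w),0],[0,0,1]])
for n in D: 
    C=cam(n,o);print(n,pix(C,[M@P(.64,.103)+[.4967,.0355,0],M@P(.64,0)+[.4967,.0355,0]]).round(1).tolist())
s=cv2.resize(D['side'][130:190,265:335],None,fx=5,fy=5,interpolation=2)
t=cv2.resize(D['top'][195:255,215:295],None,fx=5,fy=5,interpolation=2)
w=D['wrist'][:,:]
w=cv2.resize(w,(480,300))
img=np.zeros((600,800,3),np.uint8);img[:300,:350]=s;img[:300,380:780]=t;img[300:,:480]=w
# red pixel extents in each
for n in D:
    h=cv2.cvtColor(D[n],cv2.COLOR_BGR2HSV);m=((h[...,0]<8)|(h[...,0]>172))&(h[...,1]>130)&(h[...,2]>50)
    k,l,st,c=cv2.connectedComponentsWithStats(m.astype(np.uint8));print(n,[(st[i].tolist(),c[i].round(1).tolist()) for i in range(1,k) if st[i,4]>5])
cv2.imwrite('pics/m6.png',img)
E
```

```text
[ 0.51157    -0.04125249  0.17405566] [-1.79855341e+02  2.20304962e-03  1.00737959e+02] [-5.17773407 -1.94663491  0.76849883]
wrist [[193.0, 122.7], [212.8, 1.9]]
side [[282.9, 153.2], [281.2, 160.6]]
top [[260.8, 236.7], [233.9, 243.2]]
wrist [([203, 7, 10, 44, 210], [207.4, 27.4]), ([184, 97, 20, 44, 624], [193.7, 121.0]), ([461, 130, 85, 132, 5680], [500.9, 193.5])]
side [([262, 244, 8, 7, 45], [265.6, 246.8])]
top [([251, 126, 58, 31, 784], [280.7, 140.5]), ([161, 130, 26, 22, 329], [172.0, 141.5]), ([112, 188, 1, 9, 9], [112.0, 192.0]), ([365, 234, 7, 8, 43], [367.8, 237.6])]
```

Request:
arm_command --series "1 0 -1.5 0 215;1.1 0 -1.5 0 215;1.1 0 -1.5 0 215;1.1 0 -1.5 0 215;0 0 0 0 215;0 0 0 0 215;0 0 0 0 215"

```text
time_s: 18.77
tool_pos: [0.5108, -0.0371, 0.18]
tool_rot: [-179.8, 0.0, 100.7]
force: [-6.2, -1.1, -0.2]
grip_width: 0.0298
grasp_force: 10.0
```

```bash
python3 - <<'E'
from h import *
import pickle
o=telemetry.get_obs();print(o['tool_pos'],o['tool_rot'],o['force'])
D={n:cams.read_camera(n) for n in('wrist','side','top')}
pickle.dump((o,D),open('w7.pkl','wb'))
img=np.zeros((600,800,3),np.uint8)
img[:,:400]=cv2.resize(D['wrist'][0:150,150:250],(400,600),interpolation=2)
img[:300,400:]=cv2.resize(D['side'][135:165,265:305],(400,300),interpolation=2)
img[300:,400:]=cv2.resize(D['top'][220:250,230:270],(400,300),interpolation=2)
img=np.clip(255*(img/255.)**.7,0,255).astype(np.uint8)
cv2.imwrite('pics/m7.png',img)
E
```

```text
[ 0.51077312 -0.03712149  0.17998312] [-1.79847224e+02  1.17770763e-02  1.00734127e+02] [-6.21848672 -1.10039256 -0.24834665]
```

View pics/m7.png

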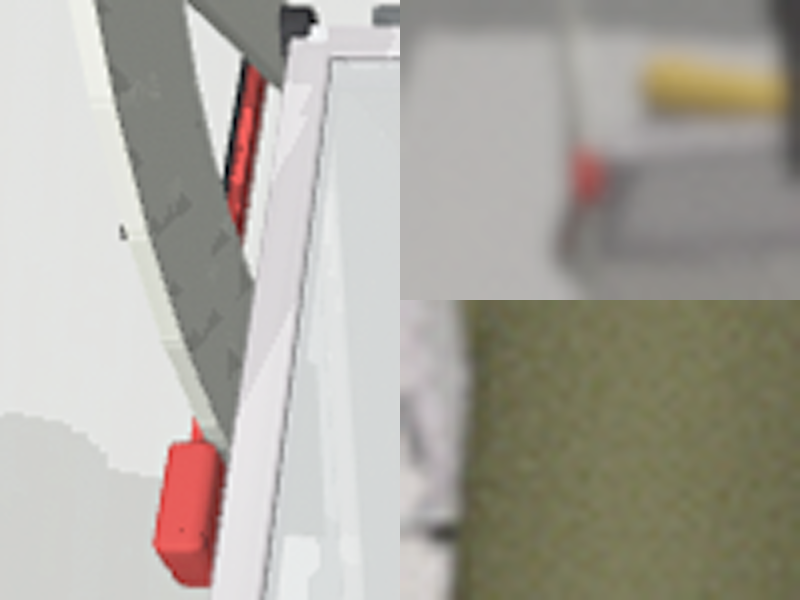

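The wrist crop shows the red marker block at (190,512) beside the flap's edge, with the red arm and the black pointer strip running together from the hinge at (240,120): nearly aligned. Now a joint refinement of the marker angle from all wrist views.

```bash
python3 - <<'E'
from h import *
import pickle
from scipy.optimize import least_squares
o1,i1=pickle.load(open('w1.pkl','rb'));o5,i5=pickle.load(open('w5.pkl','rb'));o6,D6=pickle.load(open('w6.pkl','rb'));o7,D7=pickle.load(open('w7.pkl','rb'))
def red(im,u,v,r):
    h=cv2.cvtColor(im,cv2.COLOR_BGR2HSV);m=(((h[...,0]<8)|(h[...,0]>172))&(h[...,1]>130)&(h[...,2]>50)).astype(np.uint8)
    k,l,s,c=cv2.connectedComponentsWithStats(cv2.morphologyEx(m,cv2.MORPH_OPEN,np.ones((r,r))))
    return [(s[i].tolist(),c[i].round(1)) for i in range(1,k) if np.hypot(*(c[i]-[u,v]))<40]
b1=red(i1,280,125,4);b5=red(i5,190,100,5);b6=red(D6['wrist'],193,121,7);b7=red(D7['wrist'],193,121,7);print(b1,b5,b6,b7)
g=cv2.cvtColor(i5,cv2.COLOR_BGR2GRAY);m=(g[180:245,280:345]<70).astype(np.uint8)
k,l,s,c=cv2.connectedComponentsWithStats(m);j=1+np.argmax(s[1:,4]);p5=c[j]+[280,180];print('pull5',s[j],p5)
W=[cam('wrist',o) for o in(o1,o5,o6,o7)]
f=lambda a:(np.array(a)+.5)/3.333-.5+np.array([235,60])
def M(w):return np.array([[np.cos(w),-np.sin(w),0],[np.sin(w),np.cos(w),0],[0,0,1]])
def pr(C,p,L):return pix(C,np.array(L)@M(p[2]).T+[p[0],p[1],0])
def blk(a):return [[-.071,.075-.103*np.cos(a),.088+.103*np.sin(a)]]
pull=[[0,-.11,.088]]
def res(p):
    hx,hy=p[4:6]
    r=[pr(W[0],p,pull)-f([(58,515)]),pr(W[1],p,pull)-p5,
       pr(W[0],p,[[hx,hy,.0915],[hx,-.075,.0915],[-hx,hy,.0915]])-f([(557,385),(232,597),(367,95)])]
    for b,C in((b1,W[0]),(b6,W[2]),(b7,W[3])):
        if b:
            q=b[0][0];r.append(pr(C,p,blk(p[3]))-[q[0]+q[2]/2-.5,q[1]+q[3]/2-.5])
    return np.vstack(r).ravel()
r=least_squares(res,[.497,.035,.19,.64,.0625,.072],loss='soft_l1')
J=np.linalg.inv(r.jac.T@r.jac);print(r.x.round(4),np.sqrt(np.diag(J)).round(4));print(r.fun.round(1))
# silhouette agreement of side camera: marker block before/now
p=r.x;print('side pred',pr(cam('side'),p,blk(p[3])),'tcp',o7['tool_pos'])
print('pull expected', (np.array([[0,.075-.185*np.cos(p[3]),.088+.185*np.sin(p[3])]])@M(p[2]).T+[p[0],p[1],0]))
E
```

```text
[([271, 118, 19, 16, 167], array([280.1, 125.5]))] [] [([184, 103, 20, 38, 612], array([193.7, 121.4]))] [([189, 111, 17, 35, 474], array([197. , 127.3]))]
pull5 [ 13  19  39  25 916] [312.15174672 211.49672489]
[0.4964 0.0364 0.1929 0.6388 0.0626 0.0722] [0.0005 0.0007 0.0064 0.0138 0.001  0.0015]
[ 1.4  1.   0.4 -0.6 -0.9  1.1 -0.9  0.1  1.  -0.5 -0.1 -0.9 -0.7  0.1
  0.2  0.3]
side pred [[282.89172375 153.17871064]] tcp [ 0.51077312 -0.03712149  0.17998312]
pull expected [[ 0.51051578 -0.03577914  0.19830612]]
```

```bash
python3 - <<'E'
from h import *
import pickle
o7,D7=pickle.load(open('w7.pkl','rb'));C=cam('wrist',o7)
w=.1929;M=np.array([[np.cos(w),-np.sin(w),0],[np.sin(w),np.cos(w),0],[0,0,1]])
for x in(-.065,-.0626):
  for a in(.58,.61,.64,.67,.70):
    L=[[x,.075-r*np.cos(a)+.0035*np.sin(a),.088+r*np.sin(a)+.0035*np.cos(a)] for r in(.005,.145)]
    q=pix(C,np.array(L)@M.T+[.4964,.0364,0]);
    # u at image v=15 and v=147
    print(x,a,[round(float(np.interp(v,q[:,1],q[:,0])),1) for v in(20,60,100,140)], q.round(1).tolist())
g=cv2.cvtColor(D7['wrist'],cv2.COLOR_BGR2GRAY)
for v in(140,150,170,190,200):print(v,g[v,185:225].tolist())
E
```

```text
-0.065 0.58 [220.4, 215.9, 211.5, 207.1] [[221.4, 10.9], [201.1, 193.8]]
-0.065 0.61 [220.2, 215.1, 210.0, 204.9] [[221.4, 10.6], [198.4, 191.2]]
-0.065 0.64 [219.9, 214.2, 208.4, 202.7] [[221.3, 10.3], [195.7, 188.3]]
-0.065 0.67 [219.6, 213.2, 206.7, 200.2] [[221.3, 10.0], [192.9, 184.9]]
-0.065 0.7 [219.4, 212.1, 204.8, 197.5] [[221.2, 9.7], [190.0, 181.2]]
-0.0626 0.58 [223.7, 219.4, 215.2, 210.9] [[224.7, 10.9], [205.1, 193.8]]
-0.0626 0.61 [223.5, 218.6, 213.7, 208.9] [[224.6, 10.6], [202.6, 191.2]]
-0.0626 0.64 [223.3, 217.7, 212.2, 206.7] [[224.6, 10.3], [200.0, 188.2]]
-0.0626 0.67 [223.0, 216.8, 210.5, 204.3] [[224.6, 10.0], [197.2, 184.9]]
-0.0626 0.7 [222.7, 215.7, 208.7, 201.7] [[224.5, 9.7], [194.4, 181.2]]
140 [192, 193, 194, 196, 193, 142, 61, 75, 75, 74, 75, 75, 75, 74, 73, 69, 65, 59, 112, 220, 221, 219, 218, 218, 218, 218, 216, 216, 215, 217, 194, 151, 165, 196, 197, 215, 227, 226, 226, 225]
150 [192, 194, 194, 194, 193, 194, 194, 193, 193, 194, 194, 194, 193, 193, 193, 194, 191, 187, 221, 218, 217, 218, 218, 218, 216, 215, 214, 215, 216, 187, 118, 176, 194, 199, 221, 226, 226, 226, 226, 225]
170 [194, 194, 193, 193, 191, 191, 192, 192, 193, 192, 191, 194, 194, 190, 173, 194, 194, 193, 193, 196, 194, 193, 191, 191, 190, 191, 178, 146, 125, 198, 193, 199, 227, 226, 226, 226, 225, 226, 226, 225]
190 [191, 191, 192, 191, 191, 192, 192, 191, 192, 193, 194, 192, 185, 191, 192, 193, 193, 193, 196, 208, 201, 221, 207, 201, 201, 201, 201, 201, 201, 201, 202, 202, 201, 202, 202, 201, 201, 200, 201, 202]
200 [216, 216, 216, 217, 217, 216, 216, 216, 217, 218, 217, 218, 218, 205, 145, 127, 126, 132, 140, 146, 142, 149, 138, 142, 146, 136, 131, 130, 131, 130, 128, 127, 125, 126, 126, 126, 125, 125, 126, 125]
```

The flap reads 0.64 rad by kinematics and by its rim in the image. The marker reads 0.64 as well, and the grip is steady at 10 N.

```bash
python3 - <<'E'
from cell import telemetry,env
o=telemetry.get_obs();print(o['time_s'],o['tool_pos'],o['grasp_force'],o['joint_velocities'].round(2))
print(env.sign_off())
E
```

```text
18.9167 [ 0.51077295 -0.03713041  0.17995226] 9.999807589338161 [-0.01  0.03  0.    0.01 -0.06  0.11  0.08]
the job is handed in; nothing more can be done
None
```

I stood the red-capped vial upright on the cork mat, raised the flap to about 0.64 rad (red marker measured at about 0.64, ±0.015), and handed in at 18.9 s still holding the pull steadily at 10 N; no judging result came back.

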